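# Lay the solar panel flat and start its test

## Robot

A 6-joint arm with a two-finger parallel gripper is mounted at the origin on the work surface. World frame = base frame: x ahead of the robot, y to its left, z up, the work surface at z = 0. Lengths are in m, angles in rad, forces in N, time in s.
With the tool pointing down it reaches from about 0.25 to 0.775 m from the base axis. Payload 4 kg.
Tool frame: the origin (TCP) lies midway between the tips of the shut fingers; the grasp point (between the pads) lies 19 mm behind it; z points along the fingers, y is the direction in which the jaws open and shut (so a half turn about z gives the same grasp; the last joint's range is limited). The gripper opens to 94 mm and grips with 3 to 60 N. Pads are 16 mm wide; open, the fingers measure 119 mm over their backs; the gripper's body (75 mm by 177 mm) begins 78 mm behind the grasp point.
Start: joints at [-1.385, 0.087, 1.371, -0, 1.684, -0.103], TCP at [0.157, -0.527, 0.206] pointing down, gripper open.
Joint ranges: [-3.1, 3.1], [-0.76, 2.03], [0.27, 2.55], [-1.08, 4.22], [0.17, 2.65], [-2.57, 2.57]. Speed limits (rad/s): [2.79, 2.79, 3.14, 3.14, 3.14, 3.14].

## Interface

Orientations are given as [roll, pitch, yaw] about the fixed x, y, z axes, in that order (R = Rz(yaw) Ry(pitch) Rx(roll)).
In Python, from bench import robot gives the robot as it stands.
- The arm moves only by the tool drive_tool, never from a script. Its argument "series" is a list that holds one entry, the list of rows, each a list of 7 numbers: the turn, a rotation vector about the tool's x, y, z in rad, then the shift along the tool's x, y, z in cm, then the opening in per cent of the stroke, from 0 (shut) to 100 (fully open). In form: [[[rx, ry, rz, tx, ty, tz, fingers], ...]]. A call has 1 to 20 rows; each row is the pose to reach, as a shift and turn from the pose measured when the call began, along the tool's axes at that moment; what a row does not reach only later rows make up. A row lasts 1/10 s, in which the tool goes at most 50 mm and 8.59 degrees, less where a joint would pass 70% of its speed; a pose out of reach is approached as far as the arm can. A call with a gripper value outside its range is refused whole. The fingers move at their own pace and stop on an object; the grip force is fixed at half the most. Time passes only in rows, so rows that repeat a pose let the fingers close. It gives the time, the measured TCP pose, the force and the opening at its end, in the units of the state.
- robot.get_obs(): the state, without advancing time (a new reading comes with each control period).
- robot.snapshot(name): name is "scene" or "top" or "wrist"; returns a dict with "img" (384x512x3 uint8, blue, green, red), "depth" (384x512 float32, m along the optical axis (not along the pixel's ray), 0 where there is no reading), "vertical_fov" (degrees; the focal length in pixels is half the picture's height over the tangent of half this angle, whatever the lens; pixels are square), "cx", "cy" (the principal point, pixels), "rvec" (rotation vector, rad) and "tvec" (3), from world to camera coordinates, as OpenCV has them. Camera axes: x right, y down, z forward; pixel columns grow to the right and rows downward; lengths in m; the calibration is good to about 2 mm. A picture is of the moment at which its call begins.
- robot.close_job(): hands the job in, once; it reports no verdict.
The state is a dict: "time": time; "joint_positions": joint angles; "qvel": joint speeds; "joint_torque": joint torques, N m; "tool_pos": TCP position; "ee_rot": TCP orientation; "wrist_force": force on the tool from outside, world axes, zero at the start; "wrist_torque": the same for the moment, N m; "width": finger opening in m.
Only numpy, scipy, OpenCV 4.12 (cv2) and the standard library are available. Lean on these libraries where they do the work, as an engineer would, in place of code of your own. Each camera call takes 0.05 s, during which the arm holds its last target.

## Task

Get the small solar panel ready and start its test: with the fingertips, gently push its raised edge down until the panel lies flat on its stops, and then press the mushroom-headed button well down, hold it for about half a second and let it spring back up. Leave the other three buttons and everything else on the bench alone, do not pick anything up or shove the button stations about, and finish with the hand withdrawn.

Things in the scene. Friction and masses are not known exactly. Their poses are not given: they have to be found in the camera images.
- panel (a joint): Tilt of the small solar panel, rad. 0 = lying flat on its stops (level, its hard limit); grows as the free edge, on the robot's side, is raised. A stiff friction hinge keeps whatever tilt it is left at; 2 to 5 N downwards near the free edge moves it. It starts at 0.3 to 0.6.
- panel_press (a point): Point on the top face of the small solar panel (dark blue cells in an aluminium frame, 160 mm from hinge to free edge, 200 mm wide along the hinge, 14 mm thick): middle of its width, 15 mm in from the free edge, moves with the panel. Its x axis points along the panel from free edge to hinge, y along the hinge, z out of the top face. When the panel is flat this point is 82 mm above the table, 145 mm horizontally from panel_hinge.
- panel_hinge (a point): Middle of the panel's hinge axis, on the far side of the panel from the robot, 75 mm above the table and at mid thickness of the panel (the top face passes 7 mm above it). Same axes as panel_press; the hinge axis is y. The stand of aluminium bars below is fixed to the table; it may be turned about z up to 0.3 rad.
- station_mushroom: Push-button station with the mushroom-headed button: grey plastic block 60 x 60 mm, 36 mm high, about 0.4 kg, standing loose on the table; origin: centre of its underside, z up; may stand turned about z. 
- mushroom_top (a point): Centre of the top of the mushroom button: black domed head 44 mm across on a 22 mm stem, the widest of the four; 67 mm above the table when up.
- mushroom (a joint): How far the mushroom button is pressed down, m: 0 = up, 0.010 = bottom stop. Spring: 1 N to start, 5 N at the bottom; springs back up by itself.
- station_flush: Push-button station with the short round button (black disc 24 mm across, top 53 mm above the table), to be left alone: grey plastic block 60 x 60 mm, 36 mm high, about 0.4 kg, standing loose on the table; origin: centre of its underside, z up; may stand turned about z. 
- flush (a joint): How far the short round button is pressed down, m; 0 = up, 0.010 = bottom; same spring. To be left alone.
- station_square: Push-button station with the square button (black square 28 x 28 mm, top 59 mm above the table), to be left alone: grey plastic block 60 x 60 mm, 36 mm high, about 0.4 kg, standing loose on the table; origin: centre of its underside, z up; may stand turned about z. 
- square (a joint): How far the square button is pressed down, m; 0 = up, 0.010 = bottom; same spring. To be left alone.
- station_pin: Push-button station with the thin pin button (black upright pin 14 mm across, top 67 mm above the table), to be left alone: grey plastic block 60 x 60 mm, 36 mm high, about 0.4 kg, standing loose on the table; origin: centre of its underside, z up; may stand turned about z. 
- pin (a joint): How far the thin pin button is pressed down, m; 0 = up, 0.010 = bottom; same spring. To be left alone.
- spool: Bystander, loose, leave alone; origin at the centre of its underside. Small white spool 40 mm across, 28 mm high, among the button stations.
- cup: Bystander, loose, leave alone; origin at the centre of its underside. Paper cup 72 mm across, 85 mm high.
- jar: Bystander, loose, leave alone; origin at the centre of its underside. Small jar with white cap, 56 mm across, 60 mm high.
- toy_car: Bystander, loose, leave alone; origin at the centre of its underside. Blue toy car 150 x 68 mm, 51 mm high, long along its x.
- reflector: Bystander, loose, leave alone; origin at the centre of its underside. Round amber reflector 80 mm across, 14 mm high.
- driver: Bystander, loose, leave alone; origin at the centre of its underside. Screwdriver 170 mm long lying along its x, under 35 mm high.
- fan: Bystander, loose, leave alone; origin at the centre of its underside. Small motor with a fan wheel on a 50 mm square foot, 38 mm high.
Mind the look-alikes: they are no part of the job. What is shaped like the station_mushroom but blue or yellow is not meant.

How it is judged:
On the way, in this order (a step that is already met when the one before it is completed fails the run):
1. the panel lies flat on its stops (tilt under 0.04 rad) (value of joint panel below 0.04 rad), for 0.1 s.
2. the mushroom button is held pressed by at least 6 mm for 0.2 s (value of joint mushroom above 0.006 m), for 0.2 s.
3. the mushroom button is let up again (value of joint mushroom below 0.0015 m), for 0.1 s.
At the end, for the whole second after the job is handed in: The panel lies flat (tilt under 0.04 rad), all four buttons are up (within 1.5 mm), the stations stand upright; the mushroom station is within 25 mm of where it started, the other stations within 12 mm, the bystanders within 20 mm (value of joint panel below 0.04 rad and value of joint each of mushroom, flush, square, pin below 0.0015 m and angle between each of station_mushroom, station_flush, station_square, station_pin's own z axis and vertical below 0.05 rad and distance of station_mushroom from where it was at the start of the episode below 0.025 m and distance of each of station_flush, station_square, station_pin from where it was at the start of the episode below 0.012 m and distance of each of spool, cup, jar, toy_car, reflector, driver, fan from where it was at the start of the episode below 0.02 m and linear speed of station_mushroom below 0.01 m/s); the robot touches nothing.
It fails at once if the mushroom button is pressed (over 4 mm) before the panel is flat (value of joint mushroom above 0.004 m and value of joint panel above 0.06 rad).
It fails at once if another button is pressed (over 3 mm) or its station shoved (over 12 mm) (value of joint any of flush, square, pin above 0.003 m or distance of any of station_flush, station_square, station_pin from where it was at the start of the episode above 0.012 m).
It fails at once if the mushroom station is lifted (8 mm), tipped or shoved away (25 mm), or the panel is pulled up (tilt over 0.68 rad) (height (world z) of station_mushroom above 0.008 m or angle between station_mushroom's own z axis and vertical above 0.2 rad or distance of station_mushroom from where it was at the start of the episode above 0.025 m or value of joint panel above 0.68 rad).
It fails at once if the panel, the mushroom button or its station is pressed roughly (over 40 N) (contact force between any of the fingers, the arm and panel above 40 N or contact force between any of the fingers, the arm and station_mushroom above 40 N).
It fails at once if a bystander is disturbed (moved over 20 mm) (distance of any of spool, cup, jar, toy_car, reflector, driver, fan from where it was at the start of the episode above 0.02 m).
It also fails if it takes over 42 s, if anything falls off the work surface, if the arm or the gripper's body presses on something with over 40 N, if the wrist force passes 120 N, or if a joint passes its speed limit or range.

## Working session

There is one attempt and no reset: what is moved stays moved. The work goes in short steps, Python scripts to look and compute and a tool call to move; the robot and the scene stay as the last step left them, time stands still between calls to the robot, and variables do not carry over. Pictures are saved under pics/ and viewed, and the job is handed in when it is done.

Besides the shell and the picture viewer there is one more tool, called as name(argument=value, ...), one argument or row to a line, values as JSON. drive_tool: Moves the arm, as the interface text tells. Its arguments: {"type":"object","properties":{"series":{"type":"array","items":{"type":"array","items":{"type":"array","items":{"type":"number"}}}}},"required":["series"]}

```bash
mkdir -p pics
cat > h.py <<'E'
import numpy as np, cv2, pickle
from bench import robot
def snap(n,tag):
    s=robot.snapshot(n); cv2.imwrite(f'pics/{tag}.png',s['img']); pickle.dump(s,open(f'{tag}.pkl','wb')); return s
def cam(s):
    f=192/np.tan(np.radians(s['vertical_fov'])/2); R=cv2.Rodrigues(np.array(s['rvec'],float))[0]; return f,R,np.array(s['tvec'],float).ravel()
def onplane(s,u,v,z):
    f,R,t=cam(s); c=-R.T@t; d=R.T@np.array([(u-s['cx'])/f,(v-s['cy'])/f,1]); return c+d*(z-c[2])/d[2]
def pt(s,u,v,d=None):
    f,R,t=cam(s); d=s['depth'][int(round(v)),int(round(u))] if d is None else d
    return R.T@(np.array([(u-s['cx'])/f*d,(v-s['cy'])/f*d,d])-t)
def cloud(s):
    f,R,t=cam(s); v,u=np.mgrid[:384,:512]; d=s['depth']
    P=np.stack([(u-s['cx'])/f*d,(v-s['cy'])/f*d,d],-1)-t
    return P@R
def proj(s,p):
    f,R,t=cam(s); q=R@np.array(p)+t; return q[:2]/q[2]*f+[s['cx'],s['cy']]
E
python3 - <<'E'
from h import *
for n in('scene','top','wrist'):
    s=snap(n,n+'0'); print(n,s['vertical_fov'],s['cx'],s['cy'],-cam(s)[1].T@cam(s)[2])
    cv2.imwrite(f'pics/{n}0b.png',cv2.resize(s['img'],(800,600),interpolation=cv2.INTER_CUBIC))
print(robot.get_obs())
E
```

```text
scene 47.551538216584454 255.75535560968595 180.36809049734995 [ 0.99058715 -0.79991333  1.00672128]
top 53.52233655595321 258.0402543911984 191.1202082322341 [0.33837122 0.02084597 1.11837742]
wrist 66.43621747623936 257.8934034932481 188.09750333773047 [ 0.22927887 -0.5066341   0.38421902]
{'time': 0.15, 'joint_positions': array([-1.38509822e+00,  8.78144346e-02,  1.37188425e+00, -2.65256279e-05,
        1.68363913e+00, -1.03133637e-01]), 'qvel': array([ 0.00014404, -0.00380497, -0.00401058,  0.00041324,  0.00016388,
       -0.00133594]), 'joint_torque': array([ 1.10819707e-03, -3.40642297e+01, -3.02794075e+01,  7.18196528e-02,
        3.04854009e-02, -1.17394870e-04]), 'tool_pos': array([ 0.15654717, -0.52680266,  0.2045687 ]), 'ee_rot': array([-3.13985405e+00, -1.53443990e-04,  2.88828648e-01]), 'wrist_force': array([0.18256974, 0.18309646, 0.2298015 ]), 'wrist_torque': array([-0.06114921, -0.02373894,  0.01273797]), 'width': 0.09382183504774752}
```

View pics/scene0b.png

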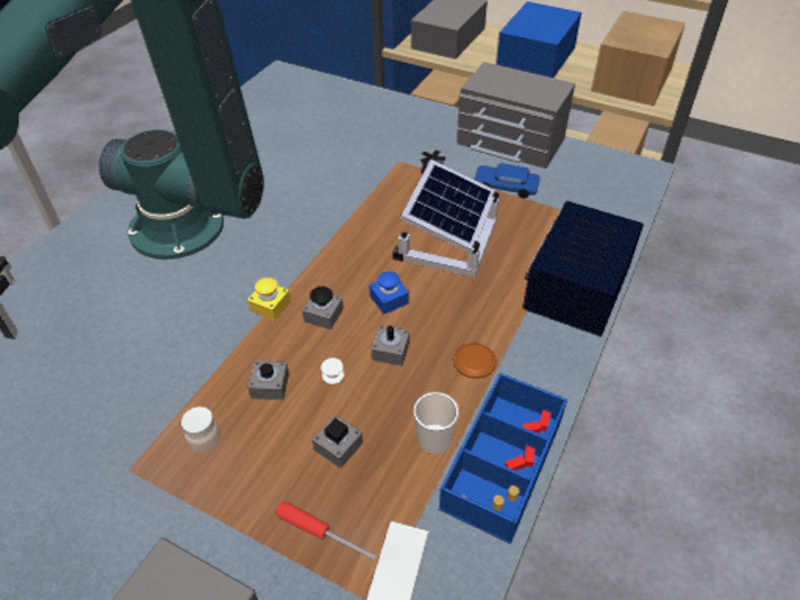

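View pics/top0b.png

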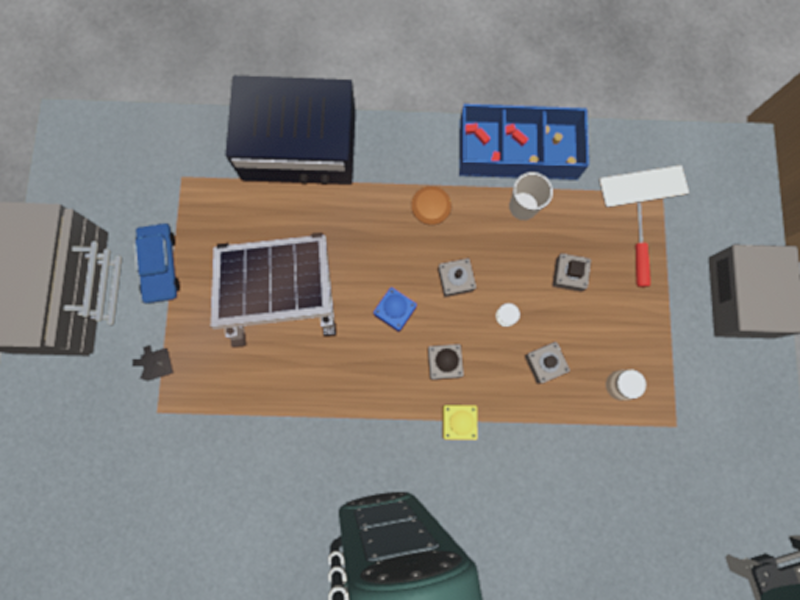

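The scene and top views agree. In the 800x600 top view the panel is at about (272,282) with its free edge at the lower side. The black mushroom is at (447,361), with the yellow look-alike at (460,422) and the blue one at (395,309). Next I'll measure the panel and the mushroom.

Run:
```python
from h import *
s=pickle.load(open('top0.pkl','rb')); P=cloud(s); img=s['img']
k=1/1.5625
# mushroom
u0,v0=447*k,361*k
vv,uu=np.mgrid[:384,:512]
near=(abs(uu-u0)<18)&(abs(vv-v0)<18)
m=near&(img.max(2)<60)
print('mush px',uu[m].mean(),vv[m].mean(),m.sum())
m2=near&(P[...,2]>0.05)
print('mush depth pts',P[m2].min(0),P[m2].max(0),P[m2].mean(0),m2.sum())
print('ray',onplane(s,uu[m].mean(),vv[m].mean(),0.06))
for nm,(a,b) in dict(yel=(460,422),blue=(395,309),pin=(457,276),flush=(548,362),square=(574,271),spool=(508,315),fan=(152,362)).items():
    q=(abs(uu-a*k)<15)&(abs(vv-b*k)<15)&(P[...,2]>0.02); print(nm,P[q].mean(0).round(3),P[q].max(0).round(3),P[q].min(0).round(3))
# panel
poly=np.array([[222,258],[318,245],[322,305],[220,318]])*k
mk=np.zeros((384,512),np.uint8); cv2.fillPoly(mk,[poly.astype(np.int32)],1)
X=P[(mk>0)&(s['depth']>0)]
for _ in range(3):
    c=X.mean(0); n=np.linalg.svd(X-c,full_matrices=False)[2][2]; n*=np.sign(n[2]); r=(X-c)@n; X=X[abs(r)<max(0.003,2.5*r.std())]
print('n',n,'tilt',np.arccos(n[2]),'std',r.std(),'c',c)
# points on plane in a larger region
q=(abs((P-c)@n)<0.005)&(abs(uu-272*k)<50)&(abs(vv-282*k)<45)
q=q.astype(np.uint8); nl,lab,st,ce=cv2.connectedComponentsWithStats(q); i=1+st[1:,4].argmax(); q=lab==i
Y=P[q]; print(Y.min(0),Y.max(0))
ax=np.array([n[0]*0,0,0]); z=np.array([0,0,1.]); 
y=np.cross(z,n); y/=np.linalg.norm(y); x=np.cross(y,n); 
if y[1]<0: y=-y
x=np.cross(y,n)
A=(Y-c)@x; B=(Y-c)@y
print('x',x,'y',y,'ext',np.percentile(A,[.5,99.5]),np.percentile(B,[.5,99.5]))
a0,a1=np.percentile(A,[.3,99.7]);b0,b1=np.percentile(B,[.3,99.7])
press=c+x*(a0+.015)+y*(b0+b1)/2; hinge=c+x*(a0+.16)+y*(b0+b1)/2-n*.007
print('press',press,'hinge',hinge,'yaw',np.arctan2(x[1],x[0]))
vis=img.copy()
for p in(press,hinge+n*.007,c+x*a0+y*b0,c+x*a0+y*b1,c+x*a1+y*b0,c+x*a1+y*b1):
    cv2.circle(vis,tuple(np.round(proj(s,p)).astype(int)),2,(0,0,255),-1)
cv2.imwrite('pics/vis1.png',cv2.resize(vis[100:290,80:330],(750,570)))
```

```text
mush px 285.42105263157896 229.80263157894737 76
mush depth pts [ 0.33837122 -0.09899171  0.05689992] [0.4563786  0.02084597 1.11837742] [ 0.43360524 -0.07520098  0.08008818] 197
ray [ 0.43725295 -0.07512084  0.06      ]
yel [ 0.327 -0.102  0.059] [0.356 0.021 1.118] [ 0.298 -0.134  0.028]
blue [0.527 0.018 0.049] [0.57  0.058 1.118] [ 0.338 -0.02   0.02 ]
pin [ 0.59  -0.094  0.052] [0.629 0.021 1.118] [ 0.338 -0.132  0.02 ]
flush [ 0.437 -0.26   0.049] [0.477 0.021 1.118] [ 0.338 -0.302  0.02 ]
square [ 0.606 -0.309  0.052] [0.644 0.021 1.118] [ 0.338 -0.35   0.02 ]
spool [ 0.522 -0.188  0.058] [0.546 0.021 1.118] [ 0.338 -0.213  0.022]
fan [0.416 0.446 0.059] [0.449 0.489 1.118] [0.338 0.021 0.024]
n [0.30999588 0.04757804 0.94954667] tilt 0.3190090449871014 std 0.0015613486994834602 c [0.55888114 0.23554353 0.10849979]
[0.47373244 0.12795274 0.07650579] [0.65781938 0.34597926 0.13464653]
x [ 0.9385567   0.1440493  -0.31362576] y [-0.15170323  0.98842609  0.        ] ext [-0.07486282  0.08702063] [-0.09912535  0.0992208 ]
press [0.50234211 0.22690724 0.12739066] hinge [0.63626286 0.24746134 0.0752681 ] yaw 0.15229122464740544
```

View pics/vis1.png

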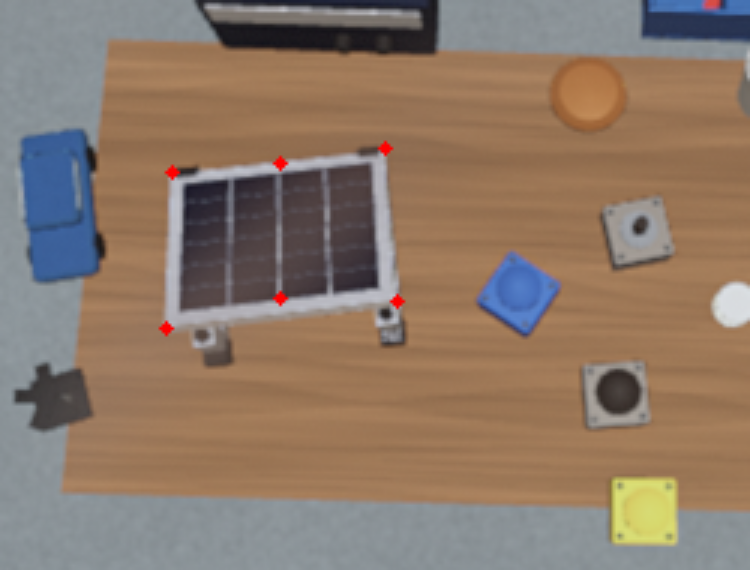

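The panel measurement agrees with the given sizes: 162 x 198 mm, hinge height 75 mm, tilt 0.32 rad. I'll cross-check the mushroom and work out the first move.

```bash
cat >> h.py <<'E'
from scipy.spatial.transform import Rotation as Ro
def delta(p,yaw):
    o=robot.get_obs(); R=Ro.from_euler('xyz',o['ee_rot']); T=Ro.from_euler('xyz',[np.pi,0,yaw])
    print('t',o['time'],'pos',o['tool_pos'].round(4),'rot',o['ee_rot'].round(4),'F',o['wrist_force'].round(2),'w',round(o['width'],4))
    print('turn',(R.inv()*T).as_rotvec().round(4),'shift cm',(R.inv().apply(np.array(p)-o['tool_pos'])*100).round(2))
E
python3 - <<'E'
from h import *
s=pickle.load(open('top0.pkl','rb')); P=cloud(s)
vv,uu=np.mgrid[:384,:512]; near=(abs(uu-286)<22)&(abs(vv-231)<22)&(s['depth']>0)
d=near&(P[...,2]>0.052)&(P[...,0]>.39); print('dome',(P[d].min(0)+P[d].max(0))/2,np.ptp(P[d],0),P[d].max(0)[2])
b=near&(P[...,2]>0.03)&(P[...,2]<.04)&(P[...,0]>.39); print('block',(P[b].min(0)+P[b].max(0))/2,np.ptp(P[b],0))
s=pickle.load(open('scene0.pkl','rb')); P=cloud(s); u,v=proj(s,[.437,-.075,.067]); print(u,v,s['img'][int(v),int(u)])
d=(abs(uu-u)<18)&(abs(vv-v)<18)&(P[...,2]>.052)&(s['depth']>0)&(P[...,2]<.09); print('dome2',(P[d].min(0)+P[d].max(0))/2,np.ptp(P[d],0),P[d].max(0)[2])
delta([.498,.226,.19],.152)
E
```

```text
dome [ 0.43539871 -0.07798561  0.06398161] [0.0419598  0.0420122  0.01416337] 0.07106329060108461
block [ 0.43494029 -0.07767312  0.03494096] [0.06128875 0.06109686 0.00960647]
205.31797643861 186.08007130231726 [33 31 32]
dome2 [ 0.43817184 -0.07866185  0.06288456] [0.04348428 0.04374651 0.01668379] 0.07122645359026561
t 0.15 pos [ 0.1565 -0.5268  0.2046] rot [-3.1399e+00 -2.0000e-04  2.8880e-01] F [0.18 0.18 0.23] w 0.0938
turn [-0.0017 -0.      0.1368] shift cm [ 54.17 -62.43   1.57]
```

drive_tool(
  series=[
    [[0, 0, 0, 1, -1.2, 0, 80], [0, 0, 0, 3, -3.5, 0, 60], [0, 0, 0, 6, -7, 0, 40], [0, 0, 0.02, 9, -10.4, 0, 20], [0, 0, 0.04, 12, -13.8, 0, 0], [0, 0, 0.05, 15, -17.3, 0, 0], [0, 0, 0.06, 18, -20.7, 0, 0], [0, 0, 0.07, 21, -24.2, 0, 0], [0, 0, 0.08, 24, -27.7, 0, 0], [0, 0, 0.09, 27, -31.1, 0, 0], [0, 0, 0.1, 30, -34.6, 0, 0], [0, 0, 0.11, 33, -38, 0, 0], [0, 0, 0.12, 36, -41.5, 0, 0], [0, 0, 0.13, 39, -45, 0, 0], [0, 0, 0.137, 42, -48.4, 0, 0], [0, 0, 0.137, 45, -51.9, 0, 0], [0, 0, 0.137, 48, -55.3, 0, 0], [0, 0, 0.137, 51, -58.8, 0, 0], [0, 0, 0.137, 53, -61.1, 0, 0], [0, 0, 0.137, 54.2, -62.4, 0, 0]],
  ],
)

```text
time: 2.15
tool_pos: [0.4975, 0.2286, 0.205]
ee_rot: [-3.139, 0.002, 0.155]
wrist_force: [0.4, -1.1, 1.1]
width: 0.0009
```

drive_tool(
  series=[
    [[0, 0, 0, 0, 0.2, 1, 0], [0, 0, 0, 0, 0.2, 3, 0], [0, 0, 0, 0, 0.2, 5, 0], [0, 0, 0, 0, 0.2, 6, 0], [0, 0, 0, 0, 0.2, 6.5, 0], [0, 0, 0, 0, 0.2, 7, 0], [0, 0, 0, 0, 0.2, 7.4, 0], [0, 0, 0, 0, 0.2, 7.7, 0], [0, 0, 0, 0, 0.2, 8, 0], [0, 0, 0, 0, 0.2, 8.3, 0], [0, 0, 0, 0, 0.2, 8.6, 0], [0, 0, 0, 0, 0.2, 8.9, 0], [0, 0, 0, 0, 0.2, 9.2, 0]],
  ],
)

```text
time: 3.45
tool_pos: [0.4977, 0.2269, 0.1128]
ee_rot: [-3.139, 0.002, 0.155]
wrist_force: [-1.2, -1.0, 2.1]
width: 0.0003
```

Run:
```python
from h import *
s=snap('scene','scene1'); cv2.imwrite('pics/scene1c.png',cv2.resize(s['img'][60:210,200:400],(800,600)))
delta([.498,.226,.085],.152)
```

```text
t 3.5 pos [0.4975 0.2268 0.1121] rot [-3.1394e+00  2.4000e-03  1.5490e-01] F [-0.07 -0.23  0.28] w 0.0008
turn [-0.0022  0.0024  0.0029] shift cm [0.05 0.09 2.71]
```

View pics/scene1c.png

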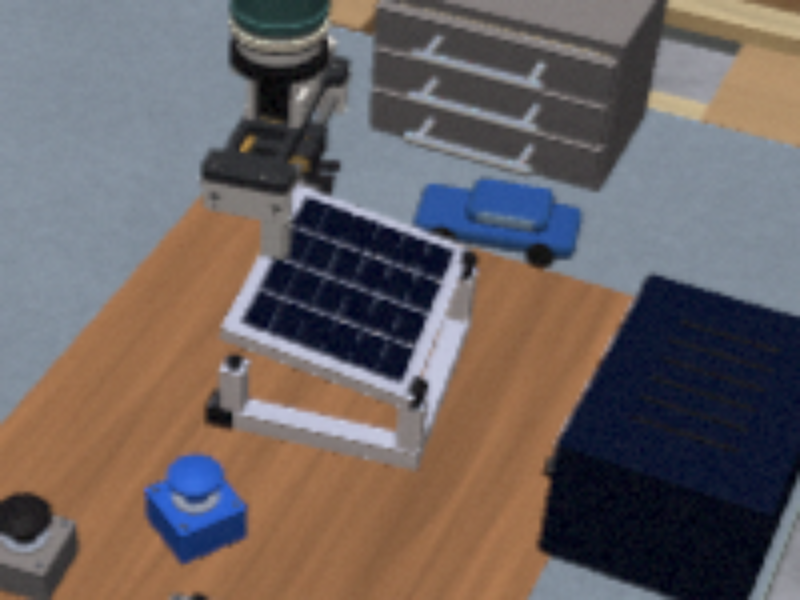

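The finger tips are on the panel's raised edge at crop (275,250). I'll keep going down gently.

drive_tool(
  series=[
    [[0, 0, 0, 0, 0, 0.3, 0], [0, 0, 0, 0, 0, 0.6, 0], [0, 0, 0, 0, 0, 0.9, 0], [0, 0, 0, 0, 0, 1.2, 0], [0, 0, 0, 0, 0, 1.5, 0], [0, 0, 0, 0, 0, 1.8, 0], [0, 0, 0, 0, 0, 2.1, 0], [0, 0, 0, 0, 0, 2.4, 0], [0, 0, 0, 0, 0, 2.5, 0], [0, 0, 0, 0, 0, 2.6, 0], [0, 0, 0, 0, 0, 2.7, 0], [0, 0, 0, 0, 0, 2.7, 0]],
  ],
)

```text
time: 4.7
tool_pos: [0.4975, 0.2268, 0.085]
ee_rot: [-3.139, 0.002, 0.155]
wrist_force: [0.1, 0.6, 0.3]
width: 0.0008
```

drive_tool(
  series=[
    [[0, 0, 0, 0, 0, 0.1, 0], [0, 0, 0, 0, 0, 0.1, 0]],
  ],
)

```text
time: 4.9
tool_pos: [0.4977, 0.2269, 0.0839]
ee_rot: [-3.139, 0.002, 0.155]
wrist_force: [-1.0, 0.0, 1.1]
width: 0.0007
```

drive_tool(
  series=[
    [[0, 0, 0, 0, 0, 0.1, 0], [0, 0, 0, 0, 0, 0.1, 0]],
  ],
)

```text
time: 5.1
tool_pos: [0.4977, 0.2269, 0.0828]
ee_rot: [-3.139, 0.002, 0.155]
wrist_force: [-1.0, 0.2, -0.0]
width: 0.0006
```

drive_tool(
  series=[
    [[0, 0, 0, 0, 0, 0.1, 0], [0, 0, 0, 0, 0, 0.1, 0]],
  ],
)

```text
time: 5.3
tool_pos: [0.4978, 0.2269, 0.0823]
ee_rot: [-3.139, 0.001, 0.155]
wrist_force: [-1.9, -1.1, 4.3]
width: 0.0009
```

Run:
```python
from h import *
s=snap('scene','scene2'); cv2.imwrite('pics/scene2c.png',cv2.resize(s['img'][60:210,200:400],(800,600)))
delta([.498,.226,.080],.152)
P=cloud(s)
vv,uu=np.mgrid[:384,:512]
# panel plane via dark-blue cells region and world window
b=(P[...,2]>.06)&(P[...,2]<.15)&(P[...,0]>.53)&(P[...,0]<.61)&(P[...,1]>.16)&(P[...,1]<.31)&(s['depth']>0)
X=P[b]; 
for _ in range(4):
    c=X.mean(0); n=np.linalg.svd(X-c,full_matrices=False)[2][2]; n*=np.sign(n[2]); r=(X-c)@n; X=X[abs(r)<max(.003,2*r.std())]
print(len(X),n,np.arccos(n[2]),c,r.std(), 'signed', np.arctan2(n[0],n[2]))
```

```text
t 5.35 pos [0.4977 0.2269 0.0823] rot [-3.1393e+00  1.3000e-03  1.5500e-01] F [-1.79 -0.62  5.17] w 0.0006
turn [-0.0023  0.0013  0.003 ] shift cm [0.01 0.1  0.23]
632 [2.64936012e-03 1.70721860e-04 9.99996476e-01] 0.0026548581071078417 [0.57033942 0.2327481  0.08235838] 0.0015455807765894865 signed 0.002649363259927538
```

View pics/scene2c.png

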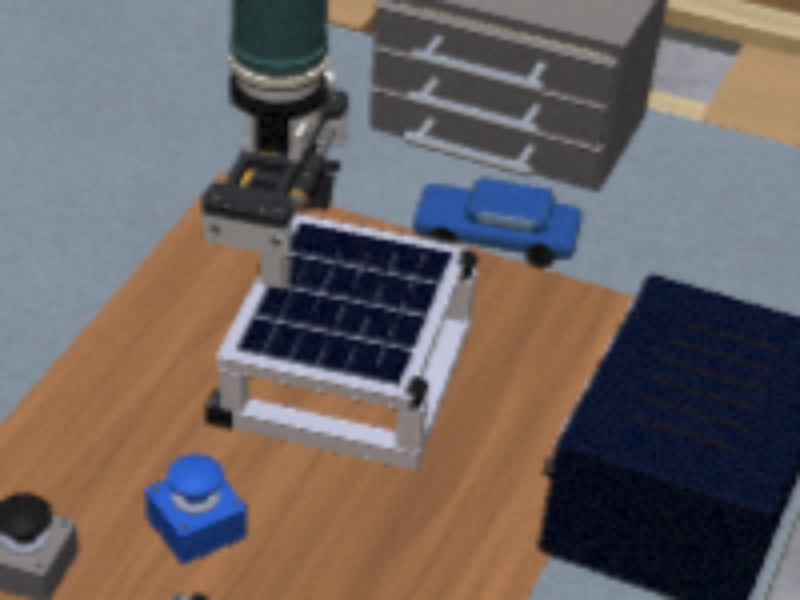

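The panel reads 0.003 rad and sits on its stops, and the force is starting to rise. I'll add one short extra millimetre, then lift off.

drive_tool(
  series=[
    [[0, 0, 0, 0, 0, 0.15, 0], [0, 0, 0, 0, 0, 0.15, 0], [0, 0, 0, 0, 0, 0.15, 0], [0, 0, 0, 0, 0, -0.5, 0], [0, 0, 0, 0, 0, -2, 0], [0, 0, 0, 0, 0, -4, 0], [0, 0, 0, 0, 0, -6, 0], [0, 0, 0, 0, 0, -6.5, 0]],
  ],
)

```text
time: 6.15
tool_pos: [0.4998, 0.2274, 0.1508]
ee_rot: [-3.138, -0.005, 0.155]
wrist_force: [0.5, -0.3, 0.6]
width: 0.0004
```

Run:
```python
from h import *
s=snap('top','top3'); P=cloud(s)
b=(P[...,2]>.05)&(P[...,2]<.15)&(P[...,0]>.56)&(P[...,0]<.62)&(P[...,1]>.16)&(P[...,1]<.31)&(s['depth']>0)
X=P[b]
for _ in range(4):
    c=X.mean(0); n=np.linalg.svd(X-c,full_matrices=False)[2][2]; n*=np.sign(n[2]); r=(X-c)@n; X=X[abs(r)<max(.003,2*r.std())]
print(len(X),n,c)
delta([.436,-.078,.10],.152)
```

```text
386 [0.00769887 0.00219475 0.99996795] [0.59810483 0.20781092 0.08211565]
t 6.2 pos [0.4995 0.2273 0.1503] rot [-3.1384 -0.0043  0.155 ] F [ 0.13  0.41 -0.5 ] w 0.0011
turn [-0.0032 -0.0043  0.003 ] shift cm [-11.01  29.2    4.89]
```

The panel stayed flat after I lifted off. Next I move over the mushroom and stay high.

drive_tool(
  series=[
    [[-0.003, -0.004, 0, -0.5, 1.3, 0, 0], [-0.003, -0.004, 0, -1.5, 4, 0, 0], [-0.003, -0.004, 0, -3, 8, 0, 0], [-0.003, -0.004, 0, -4.5, 12, 0, 0], [-0.003, -0.004, 0, -6, 16, 0, 0], [-0.003, -0.004, 0, -7.5, 20, 0, 0], [-0.003, -0.004, 0, -9, 24, 0, 0], [-0.003, -0.004, 0, -10.3, 27.3, 0.5, 0], [-0.003, -0.004, 0, -11, 29.2, 2, 0], [-0.003, -0.004, 0, -11, 29.2, 4, 0], [-0.003, -0.004, 0, -11, 29.2, 4.9, 0], [-0.003, -0.004, 0, -11, 29.2, 4.9, 0]],
  ],
)

```text
time: 7.4
tool_pos: [0.4341, -0.0778, 0.0975]
ee_rot: [-3.139, 0.004, 0.155]
wrist_force: [-0.3, 0.8, -0.5]
width: 0.0005
```

Run:
```python
from h import *
s=snap('scene','scene4'); u,v=map(int,proj(s,[.436,-.078,.07])); cv2.imwrite('pics/scene4c.png',cv2.resize(s['img'][v-75:v+75,u-100:u+100],(800,600)))
delta([.436,-.078,.067],.152)
```

```text
t 7.45 pos [ 0.4351 -0.0778  0.0989] rot [-3.1404e+00  2.0000e-03  1.5520e-01] F [ 0.42 -0.19 -0.94] w 0.0005
turn [-0.0012  0.002   0.0032] shift cm [0.09 0.04 3.19]
```

View pics/scene4c.png

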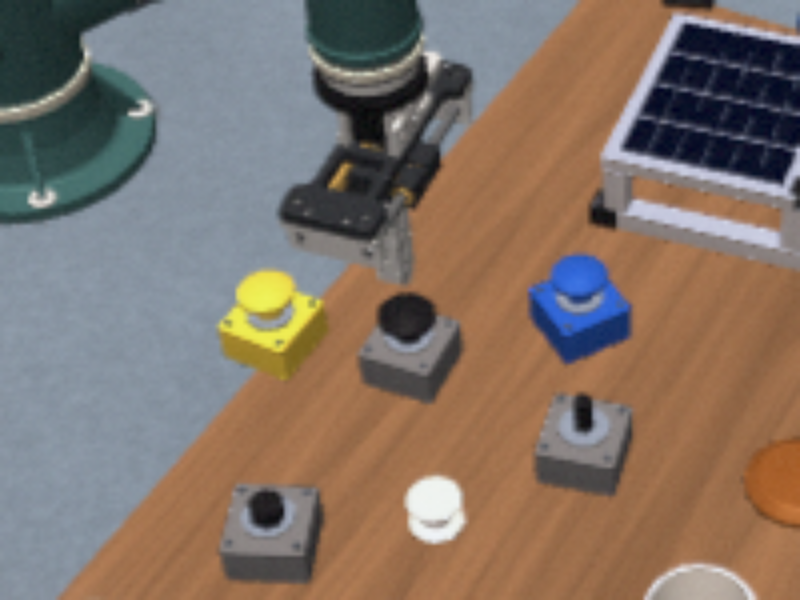

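The tips are above the black dome, which is at crop (407,305). Now I press and hold.

drive_tool(
  series=[
    [[0, 0, 0, 0.1, 0, 1, 0], [0, 0, 0, 0.1, 0, 2, 0], [0, 0, 0, 0.1, 0, 2.6, 0], [0, 0, 0, 0.1, 0, 2.9, 0], [0, 0, 0, 0.1, 0, 3.2, 0], [0, 0, 0, 0.1, 0, 3.5, 0], [0, 0, 0, 0.1, 0, 3.8, 0], [0, 0, 0, 0.1, 0, 4, 0], [0, 0, 0, 0.1, 0, 4.15, 0], [0, 0, 0, 0.1, 0, 4.15, 0]],
  ],
)

```text
time: 8.45
tool_pos: [0.4361, -0.0775, 0.0577]
ee_rot: [-3.14, 0.002, 0.155]
wrist_force: [-2.2, 1.7, 4.4]
width: 0.0005
```

Run:
```python
from h import *
s=snap('scene','scene5'); u,v=map(int,proj(s,[.436,-.078,.07])); cv2.imwrite('pics/scene5c.png',cv2.resize(s['img'][v-37:v+38,u-50:u+50],(800,600)))
delta([.436,-.078,.057],.152)
```

```text
t 8.5 pos [ 0.4361 -0.0774  0.0577] rot [-3.1402e+00  1.8000e-03  1.5520e-01] F [-2.34  1.55  3.97] w 0.0005
turn [-0.0014  0.0018  0.0032] shift cm [-0.02  0.05  0.07]
```

View pics/scene5c.png

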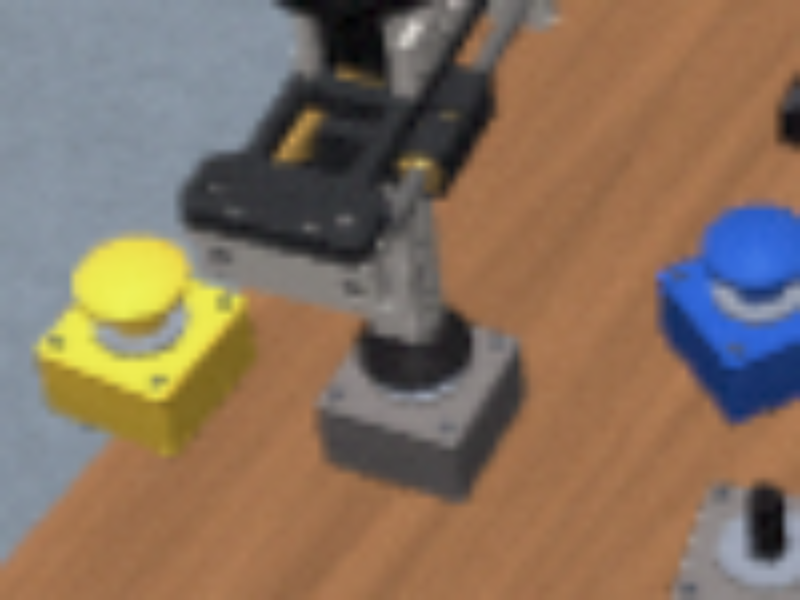

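The head at crop (415,350) is well down, with a force of about 4 N. I'll hold a bit longer, release and withdraw straight up.

drive_tool(
  series=[
    [[0, 0, 0, 0, 0, 0.05, 0], [0, 0, 0, 0, 0, 0.05, 0], [0, 0, 0, 0, 0, 0.05, 0], [0, 0, 0, 0, 0, 0.05, 0], [0, 0, 0, 0, 0, -0.3, 0], [0, 0, 0, 0, 0, -0.6, 0], [0, 0, 0, 0, 0, -1, 0], [0, 0, 0, 0, 0, -2, 0], [0, 0, 0, 0, 0, -4, 0], [0, 0, 0, 0, 0, -7, 0], [0, 0, 0, 0, 0, -10, 0], [0, 0, 0, 0, 0, -12, 0], [0, 0, 0, 0, 0, -13, 0], [0, 0, 0, 0, 0, -13, 0], [0, 0, 0, 0, 0, -13, 0]],
  ],
)

```text
time: 10.0
tool_pos: [0.436, -0.0776, 0.1868]
ee_rot: [-3.14, 0.003, 0.155]
wrist_force: [0.3, 0.6, -0.2]
width: 0.0005
```

Run:
```python
from h import *
s=snap('scene','scene6'); cv2.imwrite('pics/scene6c.png',cv2.resize(s['img'],(800,600)))
vv,uu=np.mgrid[:384,:512]
P=cloud(s); u,v=proj(s,[.437,-.075,.067])
d=(abs(uu-u)<18)&(abs(vv-v)<18)&(P[...,2]>.052)&(s['depth']>0)&(P[...,2]<.09); print('dome2',(P[d].min(0)+P[d].max(0))/2,np.ptp(P[d],0),P[d].max(0)[2])
b=(P[...,2]>.06)&(P[...,2]<.15)&(P[...,0]>.53)&(P[...,0]<.61)&(P[...,1]>.16)&(P[...,1]<.31)&(s['depth']>0)
X=P[b]
for _ in range(4):
    c=X.mean(0); n=np.linalg.svd(X-c,full_matrices=False)[2][2]; n*=np.sign(n[2]); r=(X-c)@n; X=X[abs(r)<max(.003,2*r.std())]
print('panel n',n,c)
delta([.436,-.078,.2],.152)
a=cv2.imread('pics/scene0.png'); df=cv2.absdiff(a,s['img']).max(2)>50; 
nl,l,st,ce=cv2.connectedComponentsWithStats(df.astype(np.uint8)); print([tuple(x) for x in st[1:] if x[4]>15])
```

```text
dome2 [ 0.43708586 -0.07914497  0.06313928] [0.04349555 0.04506331 0.01472902] 0.07050379387572088
panel n [-8.76768583e-04  7.67370425e-04  9.99999321e-01] [0.57018522 0.23110573 0.08242482]
t 10.05 pos [ 0.4357 -0.0775  0.1863] rot [-3.1392  0.0041  0.1551] F [ 0.18 -0.33  0.21] w 0.0005
turn [-0.0024  0.0041  0.003 ] shift cm [ 0.02  0.06 -1.37]
[(np.int32(0), np.int32(0), np.int32(79), np.int32(47), np.int32(1847)), (np.int32(110), np.int32(0), np.int32(20), np.int32(12), np.int32(112)), (np.int32(140), np.int32(0), np.int32(11), np.int32(4), np.int32(20)), (np.int32(156), np.int32(1), np.int32(54), np.int32(23), np.int32(175)), (np.int32(121), np.int32(3), np.int32(82), np.int32(37), np.int32(625)), (np.int32(88), np.int32(9), np.int32(49), np.int32(88), np.int32(1012)), (np.int32(0), np.int32(34), np.int32(48), np.int32(62), np.int32(766)), (np.int32(154), np.int32(37), np.int32(67), np.int32(122), np.int32(3648)), (np.int32(65), np.int32(89), np.int32(15), np.int32(12), np.int32(45)), (np.int32(106), np.int32(98), np.int32(12), np.int32(18), np.int32(120)), (np.int32(119), np.int32(98), np.int32(50), np.int32(42), np.int32(1197)), (np.int32(254), np.int32(102), np.int32(63), np.int32(58), np.int32(1056)), (np.int32(79), np.int32(104), np.int32(10), np.int32(9), np.int32(22)), (np.int32(63), np.int32(112), np.int32(29), np.int32(28), np.int32(292)), (np.int32(71), np.int32(113), np.int32(11), np.int32(9), np.int32(42)), (np.int32(0), np.int32(164), np.int32(9), np.int32(25), np.int32(126)), (np.int32(0), np.int32(195), np.int32(11), np.int32(22), np.int32(143))]
```

View pics/scene6c.png

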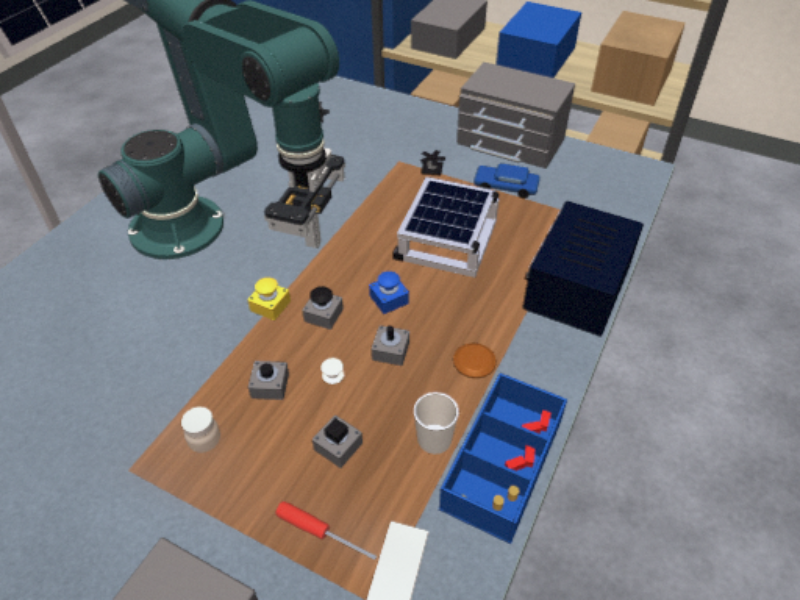

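The mushroom at (321,297) is up again and its station hasn't moved. The panel at (448,215) is flat, and the image differences come only from the arm and the panel. The hand is clear, so I'm handing the job in.

```bash
python3 -c "
from bench import robot
print(robot.close_job())"
```

```text
the job is handed in; nothing more can be done
None
```

The job is done and handed in at about 10 s of the 42 s allowed; no verdict was reported.

- **Panel:** I pushed the raised edge down with the shut fingertips, from about 0.32 rad to flat, with a force reading of about 5 N at the stop. I then pressed about half a millimetre further without reading the force before lifting off. The last check showed a tilt under 0.01 rad and the top face at 82 mm.
- **Mushroom button:** I pressed it about 9 mm (about 4 N) and held it for roughly half a second. It sprang back, and the dome height and position match the first view within about 1 mm.
- **Everything else:** The before and after pictures differ only where the arm and panel are, so the other stations and bystanders look unmoved. The hand finished about 12 cm above the button, touching nothing. The other buttons' heights were checked only in the pictures.
- **Disagreement:** The depth images gave the dome's top as about 71 mm, against the stated 67 mm. I put this down to depth noise and worked from the stated height. The clearly pressed head and the 4 N reading support that.

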